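# Push the lino block through the gate of the registration board

## Robot

A 6-joint arm with a two-finger parallel gripper is mounted at the origin on a cart in front of the work surface, level with it; the furniture and walls round the work are solid. World frame = base frame: x ahead of the robot, y to its left, z up, the work surface at z = 0. Lengths are in mm, angles in rad, forces in N, time in s.
With the tool pointing down it reaches from about 350 to 725 mm from the base axis. Payload 6 kg.
Tool frame: the origin (TCP) lies midway between the tips of the shut fingers; the grasp point (between the pads) lies 19 mm behind it; z points along the fingers, y is the direction in which the jaws open and shut (so a half turn about z gives the same grasp; the last joint's range is limited). The gripper opens to 85 mm and grips with 20 to 120 N. Pads are 22 mm wide; open, the fingers measure 114 mm over their backs; the gripper's body (76 mm by 85 mm) begins 54 mm behind the grasp point. The pads swing forward as they close: fully open they stand 13 mm farther back than shut.
Start: joints at [-0.963, 0.04, 0.085, 0, -1.615, -0.334], TCP at [162.245, -577.625, 231.261] pointing down, gripper open.
Joint ranges: [-2.56, 2.56], [-1.29, 2.01], [-1.08, 1.49], [-3.29, 1.98], [-2.81, -0.18], [-2.99, 2.99]. Speed limits (rad/s): [2.57, 2.57, 3.01, 3.14, 3.14, 3.14].

## Interface

Orientations are given as a rotation vector (axis times angle).
In Python, from workcell import * gives the robot as it stands. The module is installed in compiled form; this text tells all that it offers.
- The arm moves only by the tool play_rows, never from a script. Its argument "commands" is a list of rows, each a list of 7 numbers: the turn, a rotation vector about the tool's x, y, z in rad, then the shift along the tool's x, y, z in cm, then the closure, from -1 (fully open) to 1 (shut). A call has 1 to 8 rows; each row shifts and turns the commanded pose from where the row before left it, along the tool's axes as they then stand; what a row does not reach is not made up. A row lasts 1/10 s, in which the tool goes at most 50 mm and 8.59 degrees, less where a joint would pass 70% of its speed; a pose out of reach is approached as far as the arm can. A call is refused whole if a number of a shift passes 5 or a number of a turn 0.15, either way. A call with a gripper value outside its range is refused whole. The fingers move at their own pace and stop on an object; "grip_force" is the grip in N (left out, the last holds). Time passes only in rows, so rows that do not move let the fingers close. It gives the time, the measured TCP pose, the force and the opening at its end, in the units of the state.
- sense(): the state, without advancing time (a new reading comes with each control period).
- get_image(name): name is "side" or "top" or "wrist"; returns the picture (400x640x3 uint8, blue, green, red); there is no depth.
- get_calibration(name): a dict with "camera_matrix" (3x3 intrinsics, pixels), "view" (4x4, takes a point from world to camera coordinates). Camera axes: x right, y down, z forward; pixel columns grow to the right and rows downward; lengths in mm; the calibration is good to about 2 mm. The wrist camera is an equidistant fisheye: a pixel r from the principal point sees the ray r / f radians off the axis. A picture is of the moment at which its call begins: read the wrist's pose just before it. get_calibration takes no time and is no camera call; for the wrist camera it gives the pose at the moment of the call.
- finish_job(): hands the job in, once; it reports no verdict.
The state is a dict: "time": time; "joint_positions": joint angles; "dq": joint speeds; "effort": joint torques, N m; "position": TCP position; "ee_rot": TCP orientation; "contact_force": force on the tool from outside, world axes, zero at the start; "torque": the same for the moment, N m; "finger_gap": finger opening in mm.
Only numpy, scipy, OpenCV 4.12 (cv2) and the standard library are available. Lean on these libraries where they do the work, as an engineer would, in place of code of your own. Each camera call takes 0.05 s, during which the arm holds its last target. There are 200 camera calls.

## Task

Push the lino block along the registration board, between the two metal posts, until it lies square and flat against the dark wooden stop, centred behind the gap, and then take the hand away. Only push it: keep it flat on the board, do not grip it or lift it, and leave the ink tin and the paste pot where they stand.

Things in the scene. Friction and masses are not known exactly. Their poses are not given: they have to be found in the camera images.
- jig: Fixed plywood registration board, 285 x 270 x 9 mm. Origin on the table (9 mm below the board's top), midway between the two posts; x is the push direction, through the gap to the stop; y left, z up. Spans x -165 to +120 mm, y -135 to +135 mm. Two fixed aluminium posts, 20 mm diameter, 30 mm tall above the board, axes at x = 0, y = +43 and -43 mm: a 66 mm gap.
- gate (a point): Point on the board's top face midway between the two posts; axes as the board's.
- stop (a point): Foot of the middle of the stop's front face, on the board's top, 100 mm beyond the posts' axes; axes as the board's. The stop is a fixed dark wooden batten, 130 mm long (y), 17 mm thick, 20 mm high. Blue corner marks before it show where the block belongs.
- block_mid (a point): Centre of the loose lino block (wood, dark green top), 60 (x) x 75 (y) x 21 mm, 0.1 kg, 10.5 mm above its underside; z up. Starts flat on the board before the posts, its 75 mm side within 0.4 rad of the board's x axis; its 60 mm width fits the gap. Home: centre 62.5 mm beyond the posts' axes, 37.5 mm before the stop. Slides with friction, turns if pushed off-centre.
- tin: small ink tin with a teal label, 68 mm in diameter, 50 mm high, about 0.2 kg, loose; stands on the board beside the stop's end of the track, outside one of the posts, left or right. Origin at the centre of its underside.
- pot: paste pot with a red lid, 58 mm in diameter, 50 mm high, about 0.1 kg, loose; stands on the board outside the other post. Origin at the centre of its underside.

How it is judged:
By the outcome, as a careful person would: the job done as asked, in the order asked, and still so for the second after the job is handed in, with the robot touching nothing.
It also fails if it takes over 64 s, if anything falls off the work surface, if the arm or the gripper's body presses on something with over 40 N, if the wrist force passes 120 N, or if a joint passes its speed limit or range.

## Working session

There is one attempt and no reset: what is moved stays moved. The work goes in short steps, Python scripts to look and compute and a tool call to move; the robot and the scene stay as the last step left them, time stands still between calls to the robot, and variables do not carry over. Pictures are saved under pics/ and viewed, on a budget of 10 in all, crops included, one or two more only if the job needs it, and the job is handed in when it is done.

Besides the shell and the picture viewer there is one more tool, called after "Emit:" as a command line: name --pt "numbers of a row" for each row, then --argument value for the rest. play_rows: Moves the arm, as the interface text tells. Its arguments: {"type":"object","properties":{"commands":{"type":"array","items":{"type":"array","items":{"type":"number"}}},"grip_force":{"type":"number"}},"required":["commands"]}

```bash
mkdir -p pics
python3 - <<'E'
from workcell import *
import cv2
s=sense();print(s)
for n in("top","side"):
    cv2.imwrite(f"pics/{n}0.png",get_image(n));c=get_calibration(n);print(n,c)
E
```

```text
{'time': 0.0, 'joint_positions': array([-9.63275543e-01,  4.08093524e-02,  8.37947383e-02, -4.55870978e-04,
       -1.61550416e+00, -3.33721177e-01]), 'dq': array([ 1.93920290e-03,  9.69954489e-05, -3.47088539e-04, -9.99831266e-04,
       -9.68080345e-04,  3.63112673e-04]), 'effort': array([-1.77710552e-05, -3.68200707e+01,  3.47402322e+01,  6.93233460e+00,
       -5.57021951e-03, -4.39017799e-05]), 'position': array([ 162.23161496, -577.30458783,  230.27294658]), 'ee_rot': array([ 4.28721006e-01, -3.11182238e+00, -2.73553834e-03]), 'contact_force': array([ 1.34420915,  0.71788202, -0.38762534]), 'torque': array([-0.0015237 ,  0.0119089 ,  0.04698811]), 'finger_gap': 85.33250533736305}
top {'camera_matrix': array([[490.12782409,   0.        , 325.64956099],
       [  0.        , 490.12782409, 201.12638926],
       [  0.        ,   0.        ,   1.        ]]), 'view': array([[-2.46095269e-02, -9.98899987e-01, -3.99147464e-02,
         1.88243814e+02],
       [-9.96151977e-01,  2.78622310e-02, -8.30959369e-02,
         6.24872235e+02],
       [ 8.41166442e-02,  3.77162019e-02, -9.95741873e-01,
         8.47017417e+02],
       [ 0.00000000e+00,  0.00000000e+00,  0.00000000e+00,
         1.00000000e+00]])}
side {'camera_matrix': array([[382.32032002,   0.        , 321.33622662],
       [  0.        , 382.32032002, 193.2796594 ],
       [  0.        ,   0.        ,   1.        ]]), 'view': array([[ 9.57000395e-01, -2.89871412e-01,  1.11718097e-02,
        -5.42457567e+02],
       [-1.36913010e-01, -4.85295797e-01, -8.63564020e-01,
         2.12992993e+02],
       [ 2.55744154e-01,  8.24901542e-01, -5.04115437e-01,
         5.70005369e+02],
       [ 0.00000000e+00,  0.00000000e+00,  0.00000000e+00,
         1.00000000e+00]])}
```

View pics/top0.png

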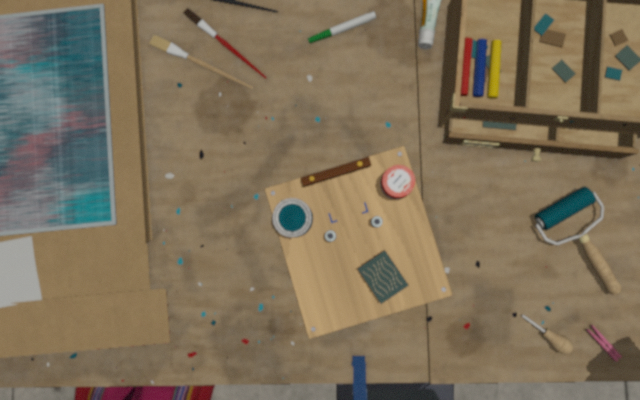

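View pics/side0.png

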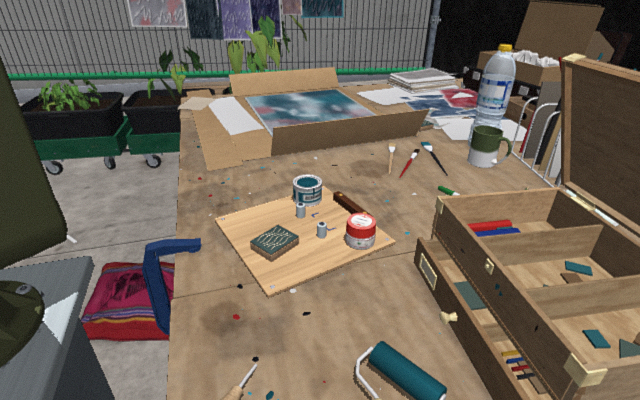

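Top view: posts near (330,236) and (376,222), tin at (292,217), pot at (398,181), block at (383,276), stop at (336,172). The side view agrees: block on the near side, turned. Next I'll measure by masks.

```bash
cat > h.py <<'E'
from workcell import *
import cv2, numpy as np
def ray(n,px,z):
    c=get_calibration(n);K=c["camera_matrix"];V=c["view"];R=V[:3,:3];t=V[:3,3]
    o=-R.T@t;d=R.T@np.linalg.inv(K)@np.array([px[0],px[1],1.]);return (o+d*(z-o[2])/d[2])[:2]
def biggest(m,roi=None):
    if roi: k=np.zeros_like(m);x0,y0,x1,y1=roi;k[y0:y1,x0:x1]=255;m=m&k
    m=cv2.morphologyEx(m,cv2.MORPH_CLOSE,np.ones((5,5),np.uint8))
    return max(cv2.findContours(m,cv2.RETR_EXTERNAL,cv2.CHAIN_APPROX_NONE)[0],key=cv2.contourArea)
def block(im,roi=(300,190,460,345)):
    h=cv2.cvtColor(im,cv2.COLOR_BGR2HSV)
    c=biggest(cv2.inRange(h,(30,25,15),(100,255,125)),roi)
    return cv2.minAreaRect(c)
def pose(im,roi=(300,190,460,345)):
    P=np.array([ray("top",p,30) for p in cv2.boxPoints(block(im,roi))])
    e=P[1]-P[0],P[2]-P[1];L=max(e,key=np.linalg.norm)
    return P.mean(0),np.arctan2(L[1],L[0]),[round(float(np.linalg.norm(v)),1) for v in e]
E
python3 - <<'E'
from h import *
im=cv2.imread("pics/top0.png")
print(block(im),pose(im))
for n,p,z in [("postL",(330,236),39),("postR",(376,222),39),("tin",(292,217),59),("pot",(398,181),59),("c",(267,187),9),("c",(404,147),9),("c",(451,295),9),("c",(310,338),9)]: print(n,ray("top",p,z))
cr=cv2.resize(im[140:345,255:460],None,fx=2.9,fy=2.9,interpolation=cv2.INTER_CUBIC)
b=((cv2.boxPoints(block(im))-[255,140])*2.9).astype(int);cv2.polylines(cr,[b],True,(0,0,255),1)
cv2.imwrite("pics/crop0.png",cr)
E
```

```text
((382.26922607421875, 276.6538391113281), (41.325157165527344, 32.44995880126953), 56.30992889404297) (array([493.74601357,  75.52148879]), np.float64(-2.5844694630285856), [57.3, 71.7])
postL [567.07674351 165.26117363]
postR [589.57007536  83.82686127]
tin [601.23066431 229.5300979 ]
pot [658.46884953  44.94665611]
c [660.53148017 280.13349993]
c [727.06165297  26.11745335]
c [457.03542781 -47.12543886]
c [386.08560928 206.65508168]
```

View pics/crop0.png

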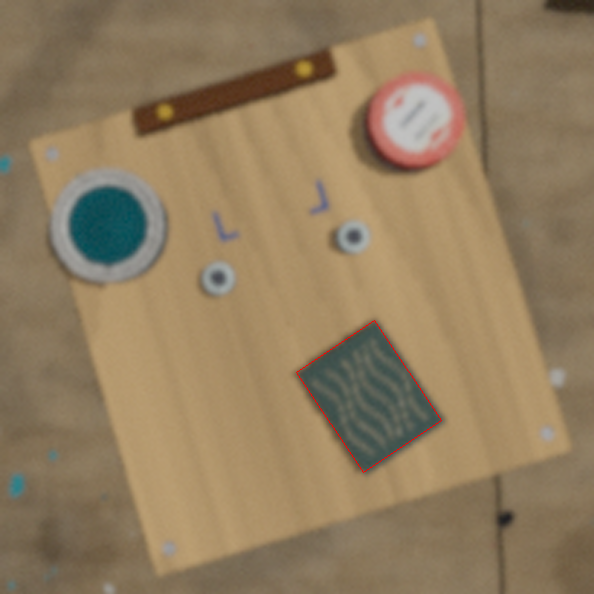

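The crop shows post tops at crop pixels (218,278) and (353,237), and the board corners at (30,142), (433,18), (570,452) and (158,575). The block outline fits well. Next I'll fit the board frame.

```bash
cat >> h.py <<'E'
def fitboard():
    px=np.array([(30,142),(433,18),(570,452),(158,575),(218,278),(353,237)])/2.9+[255,140]
    L=np.array([(120,135),(120,-135),(-165,-135),(-165,135),(0,43),(0,-43)],float)
    W=np.array([ray("top",p,z) for p,z in zip(px,[9]*4+[39]*2)])
    a,b=L-L.mean(0),W-W.mean(0);th=np.arctan2((a[:,0]*b[:,1]-a[:,1]*b[:,0]).sum(),(a*b).sum())
    R=np.array([[np.cos(th),-np.sin(th)],[np.sin(th),np.cos(th)]]);t=W.mean(0)-R@L.mean(0)
    return R,t,th,W-(L@R.T+t)
R,T,TH,RES=fitboard()
toB=lambda p:R.T@(np.asarray(p)[:2]-T)
toW=lambda p:R@np.asarray(p)+T
def tool():
    s=sense();from scipy.spatial.transform import Rotation as Q
    M=Q.from_rotvec(s["ee_rot"]).as_matrix();x=R.T@M[:2,0];
    return dict(t=round(s["time"],2),B=toB(s["position"]).round(1),z=round(s["position"][2],1),xang=round(float(np.arctan2(x[1],x[0])),3),tilt=M[2].round(3),gap=round(s["finger_gap"],1),F=s["contact_force"].round(1),q=s["joint_positions"].round(2))
def togo(bx,by,z,xang):
    """tool-frame shift cm and turn about tool z to reach board pose (tool down)"""
    s=sense();from scipy.spatial.transform import Rotation as Q
    M=Q.from_rotvec(s["ee_rot"]).as_matrix();w=np.r_[toW((bx,by)),z]-s["position"]
    d=-(xang-tool()["xang"]);return (M.T@w/10).round(2),round(float((d+np.pi)%(2*np.pi)-np.pi),3)
def blk(im,roi=(300,190,460,345)):
    p,a,e=pose(im,roi);a=(a-TH+np.pi/2)%np.pi-np.pi/2;return toB(p).round(1),round(float(a),3),e
E
python3 - <<'E'
from h import *
print(T,TH,RES.round(1));print(blk(cv2.imread("pics/top0.png")))
for n,p in [("tin",(292,217)),("pot",(398,181))]: print(n,toB(ray("top",p,59)))
print(tool())
E
```

```text
[578.45328107 123.27704323] 0.2682411742768402 [[-1.4 -2. ]
 [-1.4  0.6]
 [ 0.4  2.6]
 [ 2.  -2.1]
 [ 0.3  0.2]
 [ 0.2  0.7]]
(array([-94.3, -23.6]), 0.289, [57.3, 71.7])
tin [50.12370684 96.41646554]
pot [ 56.39372866 -96.73617788]
{'t': 0.1, 'B': array([-587. , -565.2]), 'z': np.float64(230.4), 'xang': -3.136, 'tilt': array([ 0.   ,  0.002, -1.   ]), 'gap': 85.3, 'F': array([ 0.4, -0.1, -0.4]), 'q': array([-0.96,  0.04,  0.08, -0.  , -1.62, -0.33])}
```

Emit:
play_rows --pt "0 0 -0.142 0 0 0 0" --pt "0 0 -0.142 0 0 0 0" --pt "0 0 -0.142 0 0 0 0" --pt "0 0 -0.142 0 0 0 0" --pt "0 0 -0.142 0 0 0 0" --pt "0 0 -0.142 0 0 0 0" --pt "0 0 -0.142 0 0 0 0" --pt "0 0 -0.142 0 0 0 0"

```text
time: 0.9
position: [162.2, -577.4, 230.7]
ee_rot: [-2.042, 2.387, 0.002]
contact_force: [0.0, 0.1, -0.4]
finger_gap: 42.9
```

Emit:
play_rows --pt "0 0 -0.142 0 0 0 0" --pt "0 0 -0.142 0 0 0 0" --pt "0 0 -0.142 0 0 0 0" --pt "0 0 0 0 0 0 0"

```text
time: 1.3
position: [162.2, -577.4, 230.7]
ee_rot: [-2.496, 1.907, 0.001]
contact_force: [-0.3, -0.2, -0.8]
finger_gap: 42.8
```

Run:
```python
from h import *
print(tool());print(togo(-94,-95,80,-np.pi/2))
```

```text
{'t': 1.3, 'B': array([-587.1, -565.3]), 'z': np.float64(230.7), 'xang': -1.573, 'tilt': array([-0.001,  0.   , -1.   ]), 'gap': 42.8, 'F': array([-0.3, -0.2, -0.8]), 'q': array([-0.96,  0.04,  0.08, -0.  , -1.62,  1.23])}
(array([-47.12, -49.21,  15.11]), -0.002)
```

Emit:
play_rows --pt "0 0 0 -3.1 -3.3 0 0" --pt "0 0 0 -3.1 -3.3 0 0" --pt "0 0 0 -3.1 -3.3 0 0" --pt "0 0 0 -3.1 -3.3 0 0" --pt "0 0 0 -3.1 -3.3 0 0" --pt "0 0 0 -3.1 -3.3 0 0" --pt "0 0 0 -3.1 -3.3 0 0" --pt "0 0 0 -3.1 -3.3 0 0"

```text
time: 2.1
position: [352.5, -267.4, 231.3]
ee_rot: [-2.491, 1.914, -0.0]
contact_force: [1.0, -1.1, -0.0]
finger_gap: 42.7
```

Emit:
play_rows --pt "0 0 0 -3.1 -3.3 2 0" --pt "0 0 0 -3.1 -3.3 2 0" --pt "0 0 0 -3.1 -3.3 2 0" --pt "0 0 0 -3.1 -3.3 2 0" --pt "0 0 0 -3.1 -3.3 2 0" --pt "0 0 0 -3.1 -3.3 2 0" --pt "0 0 0 -3.0 -3.0 2 0" --pt "0 0 0 0 0 0 0"

```text
time: 2.9
position: [514.9, 2.2, 87.0]
ee_rot: [2.491, -1.907, -0.007]
contact_force: [-1.7, 0.7, -0.8]
finger_gap: 42.6
```

Run:
```python
from h import *
im=get_image("top");print(tool());print(togo(-94,-92,16,-np.pi/2));cv2.imwrite("pics/top1.png",im)
w=get_image("wrist");cv2.imwrite("pics/w1.png",w)
```

```text
{'t': 2.95, 'B': array([ -93.8, -101.5]), 'z': np.float64(88.9), 'xang': -1.575, 'tilt': array([-0.   ,  0.005, -1.   ]), 'gap': 42.4, 'F': array([0.3, 0.6, 0.4]), 'q': array([ 0.39, -0.16, -0.36, -0.  , -1.37, -0.13])}
(array([-0.95, -0.01,  7.29]), -0.004)
```

View pics/w1.png

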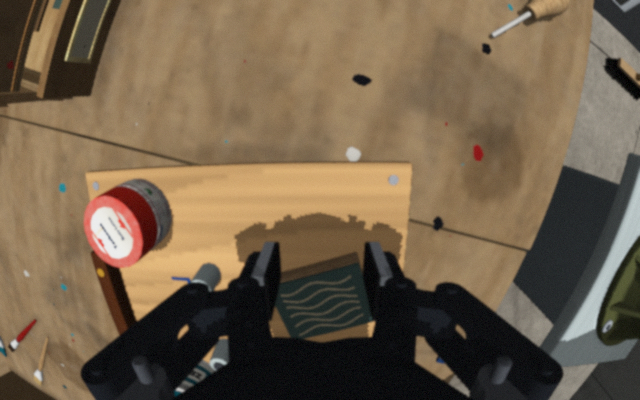

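The wrist view shows the block at (322,300) between the fingers in projection, with the pot to the left. The hand is on the block's right side, clear of it. Next I'll descend.

Emit:
play_rows --pt "0 0 0 0 0 2 0" --pt "0 0 0 0 0 2 0" --pt "0 0 0 0 0 2 0" --pt "0 0 0 0 0 1.3 0" --pt "0 0 0 0 0 0 0"

```text
time: 3.5
position: [514.4, -1.9, 17.1]
ee_rot: [2.492, -1.91, -0.002]
contact_force: [-0.1, -0.1, -0.3]
finger_gap: 42.7
```

Emit:
play_rows --pt "0 0 0 -0.5 0 0 0" --pt "0 0 0 -0.5 0 0 0" --pt "0 0 0 -0.5 0 0 0" --pt "0 0 0 -0.5 0 0 0" --pt "0 0 0 -0.5 0 0 0" --pt "0 0 0 -0.5 0 0 0" --pt "0 0 0 -0.5 0 0 0" --pt "0 0 0 0 0 0 0"

```text
time: 4.3
position: [506.3, 33.5, 18.3]
ee_rot: [-2.496, 1.908, 0.0]
contact_force: [0.1, 0.0, 0.9]
finger_gap: 42.9
```

Run:
```python
from h import *
print(tool());cv2.imwrite("pics/s2.png",get_image("side")[150:320,180:440].repeat(3,0).repeat(3,1))
im=get_image("top");cv2.imwrite("pics/t2.png",im)
```

```text
{'t': 4.3, 'B': array([-93.4, -67.5]), 'z': np.float64(18.3), 'xang': -1.573, 'tilt': array([-0., -0., -1.]), 'gap': 42.9, 'F': array([0.1, 0. , 0.9]), 'q': array([ 0.46, -0.13, -0.47, -0.  , -1.23, -0.2 ])}
```

View pics/s2.png

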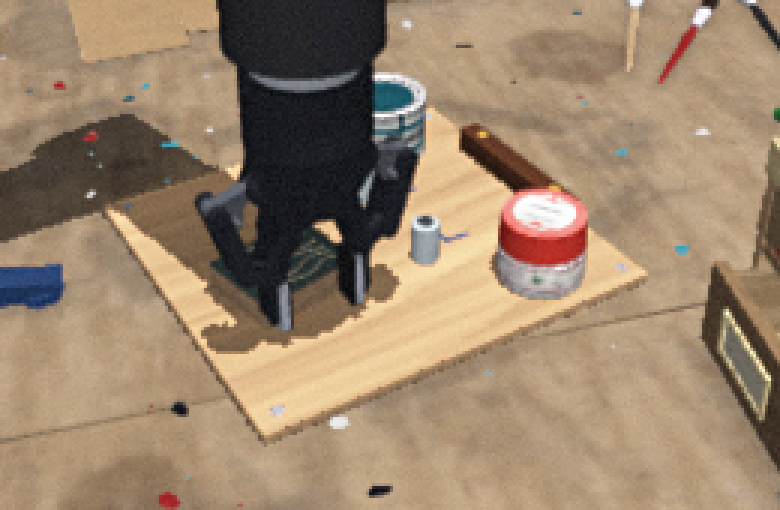

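The hand is down on the board beside the block, near its rear corner. The fingers are at crop (285,310) and (358,285), and it is clear of the posts. Next: push left slowly.

Emit:
play_rows --pt "0 0 0 -0.3 0 0 0" --pt "0 0 0 -0.3 0 0 0" --pt "0 0 0 -0.3 0 0 0" --pt "0 0 0 -0.3 0 0 0" --pt "0 0 0 -0.3 0 0 0" --pt "0 0 0 -0.3 0 0 0" --pt "0 0 0 -0.2 0 0 0" --pt "0 0 0 0 0 0 0"

```text
time: 5.2
position: [501.1, 52.5, 18.3]
ee_rot: [-2.496, 1.908, 0.0]
contact_force: [0.4, 0.8, -0.9]
finger_gap: 42.8
```

Run:
```python
from h import *
print(tool());im=get_image("top");cv2.imwrite("pics/t3.png",im[140:345,255:460].repeat(2,0).repeat(2,1));print(blk(im))
```

```text
{'t': 5.2, 'B': array([-93.3, -47.8]), 'z': np.float64(18.3), 'xang': -1.574, 'tilt': array([-0., -0., -1.]), 'gap': 42.8, 'F': array([ 0.4,  0.8, -0.9]), 'q': array([ 0.5 , -0.14, -0.48, -0.  , -1.23, -0.24])}
(array([-124.3,   -8.3]), 1.278, [279.9, 165.2])
```

View pics/t3.png

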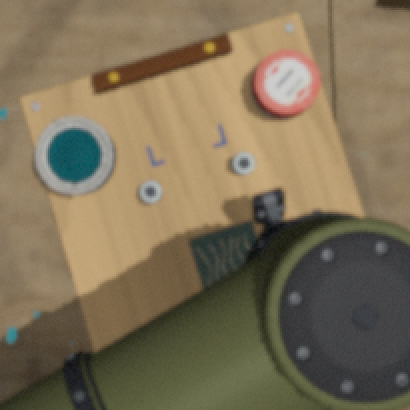

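The block is now square with the board. Its visible front-left corner is at crop (190,238), which is full-image (350,259).

Run:
```python
from h import *
print(toB(ray("top",(350,259),30)))
```

```text
[-48.70156578  21.61517656]
```

Emit:
play_rows --pt "0 0 0 -0.2 0 0 0" --pt "0 0 0 -0.2 0 0 0" --pt "0 0 0 -0.2 0 0 0" --pt "0 0 0 -0.15 0 0 0" --pt "0 0 0 0 0 0 0" --pt "0 0 0 0 0 0 0"

```text
time: 5.85
position: [499.1, 59.5, 18.2]
ee_rot: [-2.496, 1.908, 0.0]
contact_force: [0.7, 0.6, 0.0]
finger_gap: 42.6
```

Emit:
play_rows --pt "0 0 0 0.5 0 0 0" --pt "0 0 0 1.5 0 0 0" --pt "0 0 0 2 0 0 0" --pt "0 0 0 0 0 -4 0" --pt "0 0 0 0 0 -4 0" --pt "0 0 0 4.0 4.5 -2 0.5" --pt "0 0 0 4.0 4.5 0 0.5" --pt "0 0 0 4 0 0 0.5"

```text
time: 6.65
position: [464.7, -100.6, 115.9]
ee_rot: [-2.494, 1.904, -0.004]
contact_force: [1.6, 0.1, -0.7]
finger_gap: 21.4
```

Emit:
play_rows --pt "0 0 0 4 0 0 0.5" --pt "0 0 0 4 0 0 0.5" --pt "0 0 0 0 0 0 0.5"

```text
time: 6.95
position: [487.6, -180.5, 113.5]
ee_rot: [2.49, -1.914, -0.001]
contact_force: [-0.1, -0.2, 0.6]
finger_gap: 21.1
```

Run:
```python
from h import *
print(tool());im=get_image("top");cv2.imwrite("pics/t4.png",im[140:345,255:460].repeat(2,0).repeat(2,1));print(blk(im),block(im))
```

```text
{'t': 6.95, 'B': array([-168.2, -268.8]), 'z': np.float64(113.5), 'xang': -1.579, 'tilt': array([ 0.   ,  0.001, -1.   ]), 'gap': 21.1, 'F': array([-0.1, -0.2,  0.6]), 'q': array([ 0.03, -0.16, -0.32,  0.  , -1.41,  0.23])}
(array([-171.5,  -90.8]), -0.315, [92.1, 121.6]) ((432.5, 308.5), (71.0, 53.0), 90.0)
```

Run:
```python
from h import *
f=cv2.imread("pics/t4.png")[::2,::2];im=np.zeros((400,640,3),np.uint8);im[140:345,255:460]=f
for roi in [(330,235,400,310),(335,240,405,305)]: print(blk(im,roi),block(im,roi))
```

```text
(array([-85.3,   2.1]), -0.014, [57.0, 71.6]) ((366.7436218261719, 275.9283142089844), (41.13984680175781, 32.27982711791992), 73.61045837402344)
(array([-85.3,   2.1]), -0.014, [57.0, 71.6]) ((366.7436218261719, 275.9283142089844), (41.13984680175781, 32.27982711791992), 73.61045837402344)
```

View pics/t4.png

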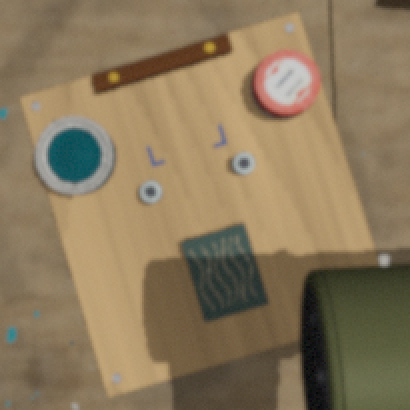

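The block lies at about (-85, +2), square to about 0.01 rad; tin and pot are untouched. Next: turn the hand back and go behind the block.

Emit:
play_rows --pt "0 0 0.142 0 0 0 0.6" --pt "0 0 0.142 0 0 0 0.6" --pt "0 0 0.142 0 0 0 0.6" --pt "0 0 0.142 0 0 0 0.6" --pt "0 0 0.142 0 0 0 0.6" --pt "0 0 0.142 0 0 0 0.6" --pt "0 0 0.142 0 0 0 0.6" --pt "0 0 0.142 0 0 0 0.6"

```text
time: 7.8
position: [487.7, -175.8, 114.1]
ee_rot: [-1.07, 2.954, 0.0]
contact_force: [0.3, -0.8, 0.0]
finger_gap: 17.3
```

Emit:
play_rows --pt "0 0 0.142 0 0 0 0.6" --pt "0 0 0.142 0 0 0 0.6" --pt "0 0 0.143 0 0 0 0.6" --pt "0 0 0 0 0 0 0.6"

```text
time: 8.2
position: [487.7, -175.9, 114.1]
ee_rot: [-0.427, 3.112, 0.0]
contact_force: [-0.6, 0.0, -0.4]
finger_gap: 16.9
```

Run:
```python
from h import *
print(tool());print(togo(-155,2,80,np.pi))
```

```text
{'t': 8.2, 'B': array([-166.8, -264.4]), 'z': np.float64(114.1), 'xang': -3.137, 'tilt': array([-0.,  0., -1.]), 'gap': 16.9, 'F': array([-0.6,  0. , -0.4]), 'q': array([ 0.04, -0.16, -0.32, -0.  , -1.41, -1.34])}
(array([-1.29, 26.64,  3.42]), 0.005)
```

Emit:
play_rows --pt "0 0 0.005 0 4 0 0.6" --pt "0 0 0 0 4 0 0.6" --pt "0 0 0 0 4 0 0.6" --pt "0 0 0 0 4 0 0.6" --pt "0 0 0 0 4 0 0.6" --pt "0 0 0 0 4 0 0.6" --pt "0 0 0 0 2.6 0 0.6" --pt "0 0 0 0 0 0 0.6"

```text
time: 9.0
position: [416.4, 82.6, 114.3]
ee_rot: [-0.433, 3.111, 0.002]
contact_force: [0.3, -1.1, 0.9]
finger_gap: 17.2
```

Emit:
play_rows --pt "0 0 0 0 0 3 0.6" --pt "0 0 0 0 0 3 0.6" --pt "0 0 0 0 0 2.4 0.6" --pt "0 0 0 0 0 1.2 0.6" --pt "0 0 0 0 0 0 0.6"

```text
time: 9.5
position: [416.3, 79.1, 16.7]
ee_rot: [0.421, -3.11, 0.002]
contact_force: [0.5, -0.1, 0.7]
finger_gap: 17.4
```

Run:
```python
from h import *
print(tool());print(togo(-134,2,18,np.pi))
```

```text
{'t': 9.5, 'B': array([-168.1,    0.4]), 'z': np.float64(16.7), 'xang': -3.141, 'tilt': array([ 0.003, -0.001, -1.   ]), 'gap': 17.4, 'F': array([ 0.5, -0.1,  0.7]), 'q': array([ 0.67, -0.39, -0.68, -0.  , -1.28, -1.97])}
(array([-3.41,  0.16, -0.14]), 0.001)
```

Emit:
play_rows --pt "0 0 0 -1.0 0 0 0.6" --pt "0 0 0 -1.0 0 0 0.6" --pt "0 0 0 -0.7 0 0 0.6" --pt "0 0 0 -0.3 0 0 0.6" --pt "0 0 0 -0.3 0 0 0.6" --pt "0 0 0 -0.3 0 0 0.6" --pt "0 0 0 -0.4 -0.02 0 0.6" --pt "0 0 0 -0.4 -0.03 0 0.6"

```text
time: 10.3
position: [459.9, 91.0, 18.1]
ee_rot: [0.42, -3.113, -0.0]
contact_force: [-1.3, 0.6, 0.4]
finger_gap: 17.0
```

Emit:
play_rows --pt "0 0 0 -0.4 -0.04 0 0.6" --pt "0 0 0 -0.4 -0.04 0 0.6" --pt "0 0 0 -0.4 -0.04 0 0.6" --pt "0 0 0 -0.4 -0.03 0 0.6" --pt "0 0 0 -0.3 0 0 0.6" --pt "0 0 0 0 0 0 0.6"

```text
time: 10.9
position: [478.8, 94.7, 18.0]
ee_rot: [-0.419, 3.113, 0.0]
contact_force: [-0.8, 0.2, 0.5]
finger_gap: 17.1
```

Run:
```python
from h import *
print(tool());im=get_image("top");cv2.imwrite("pics/t5.png",cv2.resize(im[170:310,300:440],None,fx=4,fy=4,interpolation=cv2.INTER_CUBIC))
```

```text
{'t': 10.9, 'B': array([-103.7,   -1.2]), 'z': np.float64(18.0), 'xang': 3.141, 'tilt': array([-0.,  0., -1.]), 'gap': 17.1, 'F': array([-0.8,  0.2,  0.5]), 'q': array([ 0.61, -0.19, -0.52, -0.  , -1.23, -1.91])}
```

View pics/t5.png

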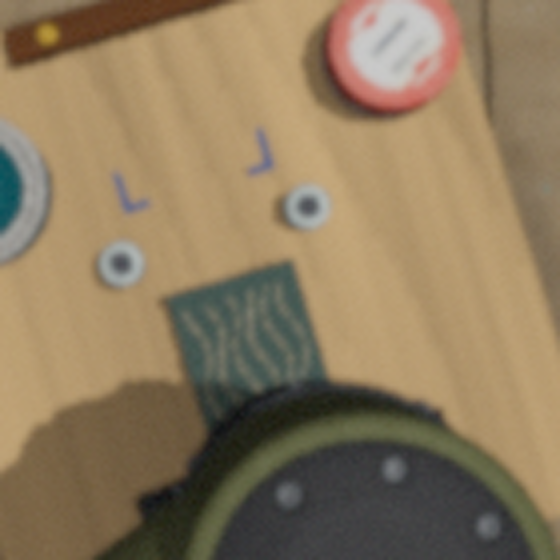

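The block's front is squarely before the gap, with front corners at crop (165,300) and (292,262) and posts at (121,264) and (307,208). Next I'll compute the offsets.

```bash
cat >> h.py <<'E'
def front(crop,off,f,y1):
    im=cv2.resize(cv2.imread(crop),None,fx=1/f,fy=1/f,interpolation=cv2.INTER_AREA)
    m=cv2.inRange(cv2.cvtColor(im,cv2.COLOR_BGR2HSV),(30,25,15),(100,255,125));m[y1:]=0
    m=cv2.morphologyEx(m,cv2.MORPH_CLOSE,np.ones((5,5),np.uint8));
    n,l,st,_=cv2.connectedComponentsWithStats(m);m=l==1+st[1:,4].argmax()
    P=np.array([toB(ray("top",(x+off[0],y+off[1]),30)) for y,x in zip(*np.nonzero(m))])
    for lo in range(int(P[:,0].max())-50,int(P[:,0].max())+3,6):
        q=P[(P[:,0]>=lo)&(P[:,0]<lo+6),1]
        if len(q)>8:print(lo+3,q.min().round(1),q.max().round(1),"mid",((q.min()+q.max())/2).round(1))
    print("front x",P[:,0].max())
    return P
E
python3 - <<'E'
from h import *
front("pics/t5.png",(300,170),4,88)
for p in [(121,264),(307,208)]: print(toB(ray("top",(p[0]/4+300-.4,p[1]/4+170-.4),39)))
for p in [(165,300),(292,262)]: print(toB(ray("top",(p[0]/4+300-.4,p[1]/4+170-.4),30)))
E
```

```text
-54 -27.7 0.3 mid -13.7
-48 -28.1 20.6 mid -3.8
-42 -28.0 28.5 mid 0.3
-36 -27.9 28.2 mid 0.2
-30 -27.8 28.3 mid 0.3
-24 -28.2 28.5 mid 0.2
-18 -25.8 24.1 mid -0.9
front x -19.712568976027065
[ 0.90582389 43.54746921]
[  0.75659814 -41.7807167 ]
[-19.78270774  29.71150385]
[-19.9652446  -28.99717975]
```

Block is centred within 0.6 mm of the posts' midline and square. Push on through the gap.

Emit:
play_rows --pt "0 0 0 -0.3 0.01 0 0.6" --pt "0 0 0 -0.5 0.02 0 0.6" --pt "0 0 0 -0.5 0.02 0 0.6" --pt "0 0 0 -0.5 0 0 0.6" --pt "0 0 0 -0.5 0 0 0.6" --pt "0 0 0 -0.5 0 0 0.6" --pt "0 0 0 -0.5 0 0 0.6" --pt "0 0 0 -0.5 0 0 0.6"

```text
time: 11.75
position: [515.4, 105.2, 18.1]
ee_rot: [0.419, -3.113, -0.0]
contact_force: [-1.1, -0.2, 0.6]
finger_gap: 17.3
```

Emit:
play_rows --pt "0 0 0 -0.5 0 0 0.6" --pt "0 0 0 -0.5 0 0 0.6" --pt "0 0 0 -0.5 0 0 0.6" --pt "0 0 0 -0.5 0 0 0.6" --pt "0 0 0 -0.5 0 0 0.6" --pt "0 0 0 -0.4 0 0 0.6" --pt "0 0 0 -0.3 0 0 0.6" --pt "0 0 0 0 0 0 0.6"

```text
time: 12.55
position: [546.2, 113.7, 18.0]
ee_rot: [-0.419, 3.113, 0.0]
contact_force: [0.4, -0.2, 0.9]
finger_gap: 16.9
```

Run:
```python
from h import *
print(tool());im=get_image("top");cv2.imwrite("pics/t6.png",cv2.resize(im[150:290,290:430],None,fx=4,fy=4,interpolation=cv2.INTER_CUBIC))
cv2.imwrite("pics/s6.png",get_image("side")[150:320,180:440].repeat(3,0).repeat(3,1))
front("pics/t6.png",(290,150),4,80)
```

```text
{'t': 12.55, 'B': array([-33.6,  -0.6]), 'z': np.float64(18.0), 'xang': 3.141, 'tilt': array([-0.,  0., -1.]), 'gap': 16.9, 'F': array([ 0.4, -0.2,  0.9]), 'q': array([ 0.57,  0.01, -0.34, -0.  , -1.22, -1.87])}
2 -82.5 -68.5 mid -75.5
8 -78.5 35.0 mid -21.8
14 -72.8 38.4 mid -17.2
20 -65.4 30.7 mid -17.3
26 -58.0 29.2 mid -14.4
32 -45.0 29.4 mid -7.8
38 -31.9 29.5 mid -1.2
44 -27.8 28.6 mid 0.4
50 -26.6 27.6 mid 0.5
front x 49.952990114391994
```

View pics/s6.png

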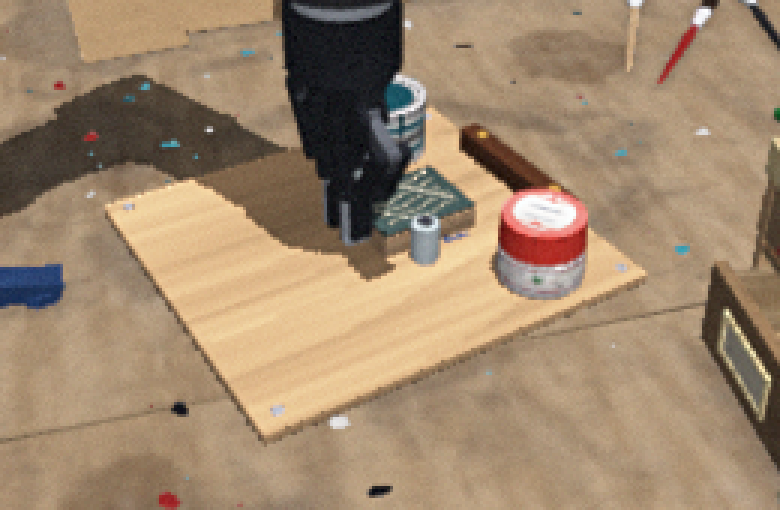

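The block is mid-gap, clear of both posts, and the finger elbows sit well above the post tops. Continue.

Emit:
play_rows --pt "0 0 0 -0.3 0.01 0 0.6" --pt "0 0 0 -0.5 0.02 0 0.6" --pt "0 0 0 -0.5 0.01 0 0.6" --pt "0 0 0 -0.5 0 0 0.6" --pt "0 0 0 -0.5 0 0 0.6" --pt "0 0 0 -0.5 0 0 0.6" --pt "0 0 0 -0.5 0 0 0.6" --pt "0 0 0 -0.5 0 0 0.6"

```text
time: 13.45
position: [582.8, 124.1, 18.1]
ee_rot: [0.419, -3.113, -0.0]
contact_force: [-0.5, -0.3, 1.6]
finger_gap: 17.3
```

Emit:
play_rows --pt "0 0 0 -0.4 0 0 0.6" --pt "0 0 0 -0.3 0 0 0.6" --pt "0 0 0 -0.2 0 0 0.6" --pt "0 0 0 0 0 0 0.6" --pt "0 0 0 0 0 0 0.6"

```text
time: 13.95
position: [591.1, 126.5, 18.0]
ee_rot: [-0.419, 3.113, 0.0]
contact_force: [-0.4, -0.4, -0.7]
finger_gap: 16.7
```

Run:
```python
from h import *
print(tool())
```

```text
{'t': 13.95, 'B': array([13. , -0.2]), 'z': np.float64(18.0), 'xang': 3.141, 'tilt': array([-0.,  0., -1.]), 'gap': 16.7, 'F': array([-0.4, -0.4, -0.7]), 'q': array([ 0.54,  0.13, -0.21, -0.  , -1.23, -1.84])}
```

Now the last few millimetres, 1 mm at a time, watching the force.

Emit:
play_rows --pt "0 0 0 -0.1 0 0 0.6" --pt "0 0 0 -0.1 0 0 0.6" --pt "0 0 0 0 0 0 0.6"

```text
time: 14.25
position: [593.0, 127.0, 18.1]
ee_rot: [-0.419, 3.113, 0.0]
contact_force: [-1.0, -0.4, -0.2]
finger_gap: 17.1
```

Emit:
play_rows --pt "0 0 0 -0.1 0 0 0.6" --pt "0 0 0 0 0 0 0.6"

```text
time: 14.45
position: [593.6, 127.0, 18.0]
ee_rot: [0.419, -3.112, 0.0]
contact_force: [-2.6, -0.5, 2.6]
finger_gap: 17.0
```

Emit:
play_rows --pt "0 0 0 -0.1 0 0 0.6" --pt "0 0 0 0 0 0 0.6"

```text
time: 14.65
position: [593.7, 127.0, 18.0]
ee_rot: [0.419, -3.11, 0.001]
contact_force: [-7.6, -2.4, 3.6]
finger_gap: 17.1
```

Emit:
play_rows --pt "0 0 0 -0.1 0 0 0.6" --pt "0 0 0 0 0 0 0.6" --pt "0 0 0 0 0 0 0.6"

```text
time: 14.95
position: [593.8, 126.9, 18.0]
ee_rot: [0.419, -3.108, 0.002]
contact_force: [-12.1, -1.2, 7.5]
finger_gap: 16.9
```

Emit:
play_rows --pt "0 0 0 0.3 0 0 0.6" --pt "0 0 0 0.8 0 0 0.6" --pt "0 0 0 2 0 0 0.6" --pt "0 0 0 4 0 0 0.6" --pt "0 0 0 4 0 0 0.6" --pt "0 0 0 0 0 -4 0.6" --pt "0 0 0 0 -4 -4 0.6" --pt "0 0 0 0 -4.5 -2 0.6"

```text
time: 15.75
position: [511.0, 21.2, 117.3]
ee_rot: [-0.425, 3.106, 0.001]
contact_force: [1.2, 0.3, 0.8]
finger_gap: 17.5
```

Emit:
play_rows --pt "0 0 0 0 -4.5 0 0.6" --pt "0 0 0 0 -4.5 0 0.6" --pt "0 0 0 0 -4.5 0 0.6" --pt "0 0 0 0 -4 0 0.6" --pt "0 0 0 0 0 0 0.6"

```text
time: 16.25
position: [556.4, -151.8, 112.9]
ee_rot: [0.412, -3.114, 0.001]
contact_force: [-0.3, -0.7, -0.1]
finger_gap: 17.3
```

Run:
```python
from h import *
print(tool());im=get_image("top");cv2.imwrite("pics/t7.png",cv2.resize(im[140:290,265:415],None,fx=4,fy=4,interpolation=cv2.INTER_CUBIC))
print(blk(im,(320,175,385,245)))
for p in [(292,217),(398,181)]: pass
h=cv2.cvtColor(im,cv2.COLOR_BGR2HSV)
```

```text
{'t': 16.25, 'B': array([ -94.2, -259.4]), 'z': np.float64(112.9), 'xang': 3.136, 'tilt': array([ 0.   , -0.001, -1.   ]), 'gap': 17.3, 'F': array([-0.3, -0.7, -0.1]), 'q': array([ 0.08, -0.  , -0.17,  0.  , -1.4 , -1.39])}
(array([63.3,  0.7]), -0.006, [57.9, 73.8])
```

View pics/t7.png

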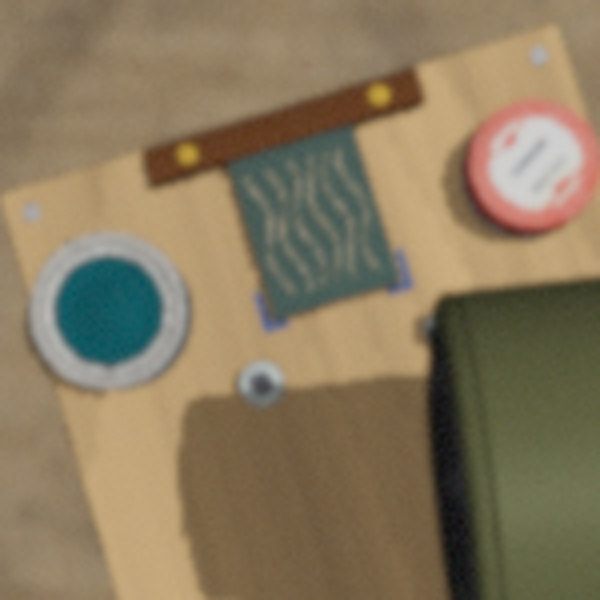

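The block sits flush against the stop between the blue marks, which show at (268,312) and (400,272). It measures (63.3, 0.7) mm at -0.006 rad. Tin and pot are where they were, and the hand is clear. I'll hand it in.

```bash
python3 -c "
from workcell import *
print(finish_job())"
```

```text
the job is handed in; nothing more can be done
None
```

The lino block is home: it lies flush against the stop, between the blue corner marks, and the hand is well clear. I handed the job in at about 16 s.

- **How it was moved:** I pushed it sideways with the two fingers to square and centre it. I then pushed it from behind through the gap until it met the stop, pressing with about 12 N. It was never gripped or lifted, and the forces I read showed no contact with the posts.
- **Final position:** the last top view puts the block's centre at x 63.3, y 0.7 mm, turned -0.006 rad. The target was 62.5 and 0. The posts' midpoint itself measured about 0.9 mm in y with the same camera fit, so it is centred to within about a millimetre.
- **Tin and pot:** they look unmoved in the last picture; I judged that by eye and did not measure them again.
- **Disagreement in the checks:** the board corners fitted the board outline only to 2–3 mm, while the posts fitted to better than 1 mm.

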